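Cross-stack the next layer on the levelling stacker

TASK

Add the second layer to the stacker: draw the index pin up by its knob, swing the platform a quarter turn so that the two cartons on it lie crosswise, and let the pin drop fully into the other hole. Then slide the stray carton in beside its mate at the fence and sweep the row of two along the deck onto the platform, so that they end up side by side, square and centred on the first layer, with the platform sunk under them and everything released and still. Slide the cartons, never lift them (their bottoms are not taped), keep the first layer neat, and leave the tape roll, the scanner and the mug where they are.

Things in the scene. Friction and masses are not known exactly. Their poses are not given: they have to be found in the camera images.
- stacker: Fixed bench unit, blue and bright steel; position and yaw vary. Origin on the bench top, on the vertical swivel axis under the round platform. Its x points away from the robot, its y along the sweep, from the slide deck to the platform. Below, mm in this frame. The round base under the platform is 344 across, 24 high.
- deck_edge (a point): Middle of the slide deck's edge at the platform, on its top: stacker (0, -110, 140). The deck is a smooth level steel plate on legs, 8 mm thick, top at z 140, y from -395 to -110, x from -85 to 155. The layer on the platform ends 40 mm beyond this edge, so past it a pusher can follow sinking cartons down. Axes as the stacker's.
- lane (a point): Middle of the lane to the platform, on the deck: stacker (0, -140, 140). At the robot's side a fence 20 high runs the deck's whole length, inner face at x -73. Facing it, a guide 20 high, inner face x 73, only from y -168 to -113, flared out to x 90 at y -200: the lane is 146 wide. Behind y -203 the deck is open on the far side (+x).
- swivel (a joint): Turn of swivel base, platform and pin, rad. 0 = start, pin in the first hole; grows clockwise seen from above; next hole at 1.571; stops at -0.1 and 1.67. With the pin drawn it turns with under 0.3 N m; the pin rides on the swivel, so carry the knob round the axis to turn it.
- index_pin (a joint): Lift of the index pin, m. 0 = down in a hole; over 0.012 it is clear of the hole; stop at 0.026. A spring pulls it down with 3 to 7 N. Let go between holes it rides on the ring at 0.012 and drops by itself within about 4 mm of a hole's centre.
- lift (a joint): Sinking of the sprung platform, m. 0 = empty, top 4 mm below the deck; about 0.031 at the start (two cartons on), 0.055 to 0.070 with four; stop 0.076. 235 N/m: two cartons sink it by their own height, so the load's top stays 1 to 10 mm below the deck. Oil-damped (time constant 1.6 s): cartons swept on briskly are across before they sink.
- pin_knob (a point): Middle of the index pin's upright round black grip, 26 mm diameter, 34 high; 145 from the swivel axis, 115 above the bench when down. It stands on an arm from under the platform, at the start 135 degrees from the stacker's x axis towards its y (near the robot), after the quarter turn at 45 degrees.
- hole_next (a point): Mouth of the next index hole (13 mm wide, 14 deep) in the flat steel ring, 24 above the bench, 145 from the swivel axis, 45 degrees from the stacker's x towards its y. The pin drops in when the knob stands straight above it.
- lift_top (a point): Centre of the top of the sprung round platform (disc 210 mm across, 8 thick, black rubber mat); sinks with joint lift and turns with the swivel; its axes are the stacker's at the start.
- carton_a: flat cardboard hardware carton, 70 (its x) x 140 (its y) x 30 mm high, about 0.36 kg (may differ by 15 percent), origin at the centre of its underside, z up; all four cartons are alike. Lies on the platform, first layer, at x = -35 mm of lift_top, its long side along lift_top's y.
- carton_b: flat cardboard hardware carton, 70 (its x) x 140 (its y) x 30 mm high, about 0.36 kg (may differ by 15 percent), origin at the centre of its underside, z up; all four cartons are alike. Lies on the platform beside carton_a, at x = +35 mm of lift_top.
- carton_c: flat cardboard hardware carton, 70 (its x) x 140 (its y) x 30 mm high, about 0.36 kg (may differ by 15 percent), origin at the centre of its underside, z up; all four cartons are alike. Lies on the deck along the fence at the robot's side, its long side along the stacker's y (within 2 degrees), its centre about 285 mm before the swivel axis.
- carton_d: flat cardboard hardware carton, 70 (its x) x 140 (its y) x 30 mm high, about 0.36 kg (may differ by 15 percent), origin at the centre of its underside, z up; all four cartons are alike. The stray: lies on the open far part of the deck, 10 to 45 mm clear of carton_c, up to 14 degrees askew and up to 25 mm ahead or behind of it.
- tape_roll: Bystander: roll of brown packing tape lying flat on the deck's far corner, outside the guide, at about x = 121, y = -148 mm of the stacker; 58 mm across, 24 mm high; origin under its centre. Leave it alone.
- scanner: Bystander: grey hand scanner lying on the bench beyond the platform, 42 x 160 x 34 mm; origin under its middle. Leave it alone.
- mug: Bystander: white mug on the bench beyond the deck, 80 mm across, 92 mm high; origin under its centre. Leave it alone.
Mind the look-alikes: they are no part of the job. What is shaped like the carton_b but red is not meant.

How it is judged:
By the outcome, as a careful person would: the job done as asked, in the order asked, and still so for the second after the job is handed in, with the robot touching nothing.
It also fails if it takes over 61 s, if anything falls off the work surface, if the arm or the gripper's body presses on something with over 40 N, if the wrist force passes 120 N, or if a joint passes its speed limit or range.

ROBOT

A 6-joint arm with a two-finger parallel gripper is mounted at the origin on the work surface. World frame = base frame: x ahead of the robot, y to its left, z up, the work surface at z = 0. Lengths are in m, angles in degrees, forces in N, time in s.
With the tool pointing down it reaches from about 0.4 to 0.825 m from the base axis. Payload 7 kg.
Tool frame: the origin (TCP) lies at the very end of the fingers, on their centre line; the grasp point (between the pads) lies 19 mm behind it (r.hold_point_z is the distance from the TCP to the grasp point, in m); z points along the fingers, y is the direction in which the jaws open and shut (so a half turn about z gives the same grasp; the last joint's range is limited). The gripper opens to 88 mm and grips with 3 to 60 N. Pads are 19 mm wide; open, the fingers measure 130 mm over their backs; the gripper's body (78 mm by 193 mm) begins 47 mm behind the grasp point.
Start: joints at [86.637, 20.546, 0.682, 0, -70.136, -16.507], TCP at [0.229, 0.635, 0.227] pointing down, gripper open.
Joint ranges: [-176.03, 176.03], [-82.01, 121.73], [-58.28, 71.71], [-173.87, 95.51], [-174.79, -0.11], [-173.66, 173.66]. Speed limits (degrees/s): [136.94, 136.94, 172.46, 180, 180, 180].

INTERFACE

Orientations are given as [roll, pitch, yaw] about the fixed x, y, z axes, in that order (R = Rz(yaw) Ry(pitch) Rx(roll)).
In Python, from plant import r gives the robot as it stands. The module is installed in compiled form; this text tells all that it offers.
- The arm moves only by the shell command python3 -m inch 'ROWS' [FORCE]. ROWS is text: rows parted by semicolons, each of 7 numbers parted by spaces: the shift along the tool's x, y, z in m, then the turn, a rotation vector about the tool's x, y, z in rad, then the opening, from 0 (shut) to 1 (fully open). In form: tx ty tz ax ay az jaw; .... A call has 1 to 20 rows; each row shifts and turns the commanded pose from where the row before left it, along the tool's axes as they then stand; what a row does not reach is not made up. A row lasts 1/12 s, in which the tool goes at most 41.7 mm and 7.16 degrees, less where a joint would pass 70% of its speed; a pose out of reach is approached as far as the arm can. A call with a gripper value outside its range is refused whole. The fingers move at their own pace and stop on an object; FORCE is the grip in N (left out, the last holds). Time passes only in rows, so rows that do not move let the fingers close. It gives the time, the measured TCP pose, the force and the opening at its end, in the units of the state.
- r.get_state(): the state, without advancing time (a new reading comes with each control period).
- r.capture(name): name is "side" or "top" or "wrist"; returns the picture (400x640x3 uint8, red, green, blue); there is no depth.
- r.camera_params(name): a dict with "vfov" (degrees; the focal length in pixels is half the picture's height over the tangent of half this angle, whatever the lens; pixels are square), "cx", "cy" (the principal point, pixels), "R" (3x3) and "t" (3): a world point X has camera coordinates R X + t. Camera axes: x right, y down, z forward; pixel columns grow to the right and rows downward; lengths in m; the calibration is good to about 2 mm. A picture is of the moment at which its call begins: read the wrist's pose just before it. camera_params takes no time and is no camera call; for the wrist camera it gives the pose at the moment of the call.
- r.close_job(): hands the job in, once; it reports no verdict.
Trained networks look in the newest picture that a camera, given by its name, has taken for a name from the list of things; names that differ only in an ending like _2 or _b are one class to them, and where a whole thing is asked for, a point or a joint stands for the part that bears it (a point fixed in the world has none). Each returns a list of dicts, best first, with "p" (0 to 1); they miss things now and then, are a little off and sometimes report something else, mostly with a low value. They report only what shows in the picture. A call takes as long as a camera call. They do not tell look-alikes from the thing itself.
- r.recognise(target, camera): "xy" ([column, row] in pixels, amid what is visible of it).
The state is a dict: "time_s": time; "joints": joint angles; "qd": joint speeds; "joint_torque": joint torques, N m; "tcp_pos": TCP position; "eef_rot": TCP orientation; "contact_force": force on the tool from outside, world axes, zero at the start; "moment": the same for the moment, N m; "gripper_width": finger opening in m.
Only numpy, scipy, OpenCV 4.12 (cv2) and the standard library are available. Lean on these libraries where they do the work, as an engineer would, in place of code of your own. Each camera call takes 0.05 s, during which the arm holds its last target.

## Working session

There is one attempt and no reset: what is moved stays moved. The work goes in short steps, Python scripts to look and compute and a shell command to move; the robot and the scene stay as the last step left them, time stands still between calls to the robot, and variables do not carry over. Pictures are saved under pics/ and viewed, and the job is handed in when it is done.

```bash
mkdir -p pics; ls; python3 - <<'E'
from plant import r
import cv2,numpy as np
s=r.get_state()
for k,v in s.items(): print(k,np.round(v,4))
for n in ["side","top","wrist"]:
    p=r.camera_params(n); print(n,p)
    im=r.capture(n); cv2.imwrite(f"pics/{n}0.png",im[:,:,::-1])
E
```

```text
pics
time_s 0.0
joints [ 8.66361e+01  2.05917e+01  6.31600e-01 -2.13000e-02 -7.01364e+01
 -1.65071e+01]
qd [ 0.026  -0.0548  0.0025 -0.0158 -0.0005  0.0371]
joint_torque [ 4.00000e-04 -5.82713e+01  2.93060e+01  6.99730e+00  7.10000e-03
 -2.00000e-04]
tcp_pos [0.2293 0.6343 0.2256]
eef_rot [ 1.799018e+02 -8.200000e-03 -1.987820e+01]
contact_force [-0.7617 -0.1609  0.2214]
moment [-0.043  -0.0243  0.0109]
gripper_width 0.0881
side {'vfov': 49.21545998519374, 'cx': 317.9764570459795, 'cy': 192.42719257367065, 'R': array([[ 0.90700087, -0.42070119,  0.01897169],
       [-0.23246649, -0.53772766, -0.8104371 ],
       [ 0.35115346,  0.73065687, -0.58551839]]), 't': array([-0.39940613,  0.25172655,  0.91045768])}
top {'vfov': 57.98339797492934, 'cx': 319.53425650073024, 'cy': 190.5576483692885, 'R': array([[-0.01861775, -0.99978601, -0.00901714],
       [-0.99141601,  0.01962772, -0.12926348],
       [ 0.12941281,  0.00653314, -0.99156928]]), 't': array([0.09902865, 0.4789581 , 0.94912113])}
wrist {'vfov': 70.16374092562842, 'cx': 320.0368354299735, 'cy': 196.00229391900388, 'R': array([[-0.34062412, -0.94019864,  0.00131636],
       [-0.90293163,  0.32751232,  0.27829868],
       [-0.26208717,  0.09360666, -0.96049368]]), 't': array([ 0.67397498, -0.03623073,  0.39008956])}
```

View pics/top0.png

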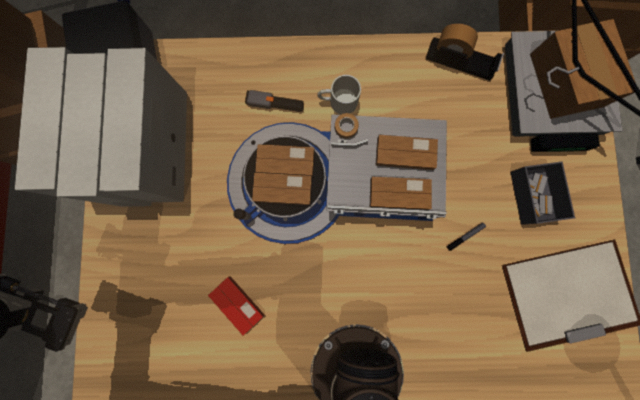

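View pics/side0.png

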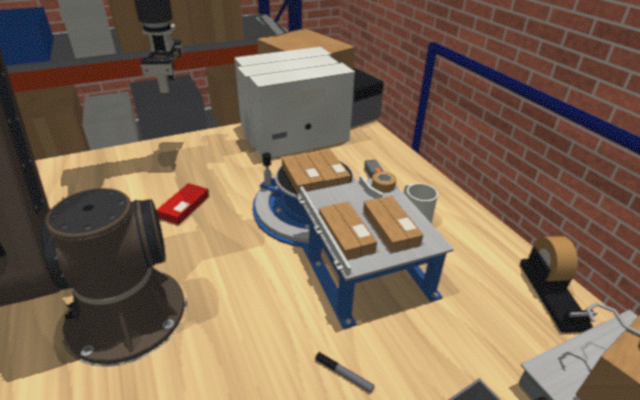

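View pics/wrist0.png

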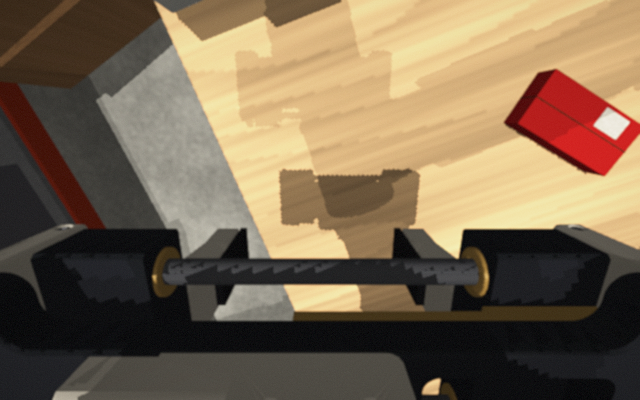

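```bash
python3 - <<'E'
from plant import r
import cv2
im=cv2.imread("pics/top0.png"); c=im[95:255,215:455]; cv2.imwrite("pics/top0c.png",cv2.resize(c,None,fx=3.3,fy=3.3,interpolation=cv2.INTER_CUBIC))
im=cv2.imread("pics/side0.png"); c=im[140:330,240:460]; cv2.imwrite("pics/side0c.png",cv2.resize(c,None,fx=3,fy=3,interpolation=cv2.INTER_CUBIC))
r.capture("top")
for t in ["pin_knob","lift_top","hole_next","carton_c","deck_edge","lane","stacker","tape_roll","mug","scanner"]:
    print(t,[(x['xy'],round(x['p'],2)) for x in r.recognise(t,"top")])
r.capture("side")
for t in ["pin_knob","lift_top","carton_c","deck_edge"]:
    print(t,[(x['xy'],round(x['p'],2)) for x in r.recognise(t,"side")])
print(r.get_state()['time_s'])
E
```

```text
pin_knob [([237.8, 207.7], 0.41)]
lift_top [([281.5, 202.8], 0.71)]
hole_next [([330.5, 177.5], 0.88)]
carton_c [([285.6, 158.8], 0.98), ([401.7, 193.7], 0.76), ([234.9, 303.7], 0.73), ([405.9, 151.9], 0.66), ([280.7, 188.7], 0.6)]
deck_edge [([330.2, 177.7], 0.64)]
lane [([334.6, 177.4], 0.75)]
stacker [([332.0, 174.1], 0.85)]
tape_roll [([348.4, 122.7], 0.59)]
mug [([343.0, 91.6], 0.69)]
scanner [([272.0, 101.8], 0.67)]
pin_knob [([266.0, 160.5], 0.71), ([349.6, 231.5], 0.6), ([390.5, 226.4], 0.6), ([280.7, 188.8], 0.46), ([328.2, 168.4], 0.41)]
lift_top [([286.2, 181.3], 0.86)]
carton_c [([348.3, 227.8], 0.93), ([327.4, 166.1], 0.91), ([301.2, 176.0], 0.63), ([389.3, 222.8], 0.59), ([180.8, 200.1], 0.59)]
deck_edge [([332.1, 241.4], 0.67)]
0.95
```

View pics/top0c.png

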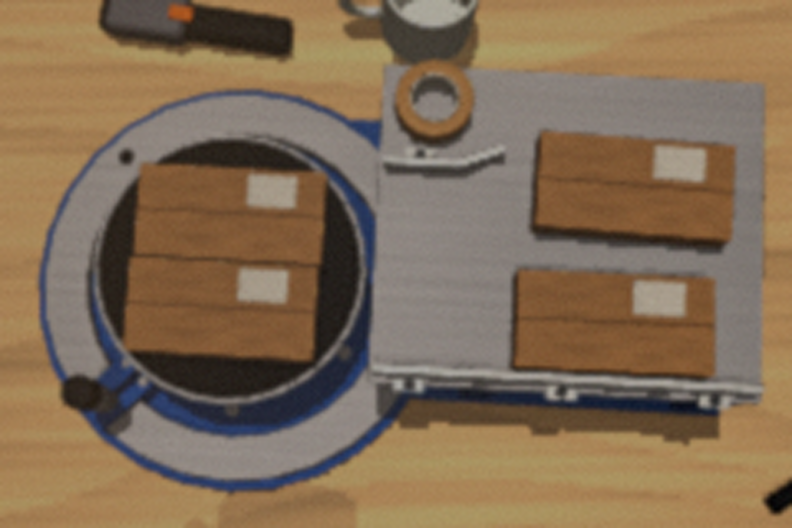

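View pics/side0c.png

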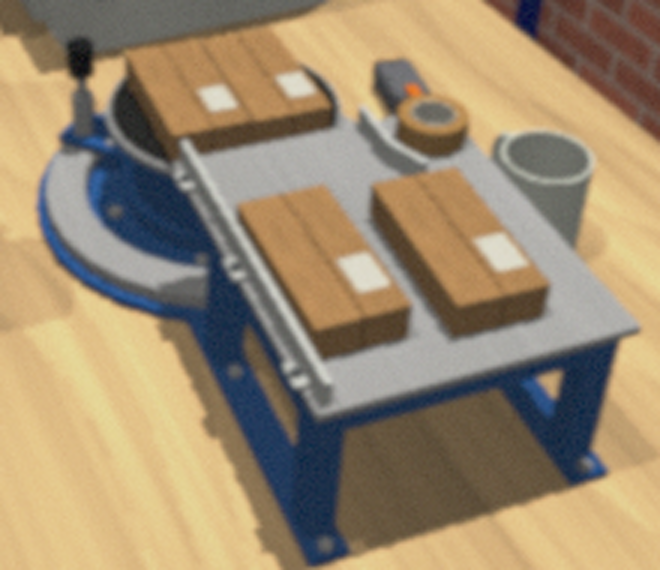

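```bash
cat > h.py <<'E'
import numpy as np, cv2
from plant import r
from scipy.optimize import least_squares
def K(p): 
    f=200/np.tan(np.radians(p['vfov']/2)); return f
def proj(p,X):
    X=np.atleast_2d(X); c=X@p['R'].T+p['t']; f=K(p)
    return np.c_[p['cx']+f*c[:,0]/c[:,2],p['cy']+f*c[:,1]/c[:,2]]
def ray_z(p,uv,z):
    uv=np.atleast_2d(uv); f=K(p); d=np.c_[(uv[:,0]-p['cx'])/f,(uv[:,1]-p['cy'])/f,np.ones(len(uv))]@p['R']
    C=-p['R'].T@p['t']; s=(z-C[2])/d[:,2]; return C+s[:,None]*d
def S2W(q,P):
    P=np.atleast_2d(P).astype(float)/1000; a=q[2]; 
    return np.c_[q[0]+np.cos(a)*P[:,0]-np.sin(a)*P[:,1], q[1]+np.sin(a)*P[:,0]+np.cos(a)*P[:,1], P[:,2]]
def W2S(q,X):
    X=np.atleast_2d(X); a=q[2]; d=X[:,:2]-q[:2]
    return 1000*np.c_[np.cos(a)*d[:,0]+np.sin(a)*d[:,1], -np.sin(a)*d[:,0]+np.cos(a)*d[:,1], X[:,2]]
E
python3 - <<'E'
from h import *
k=145*np.sqrt(.5)
top=[((155,-110,140),(385,66)),((155,-395,140),(764,85)),((-85,-395,140),(762,402)),((-85,-110,140),(372,381)),((k,k,24),(126,157)),((-k,k,132),(82,389))]
side=[((155,-395,140),(637,328)),((-85,-395,140),(320,412)),((-k,k,115),(79,58))]
pt=r.camera_params("top"); ps=r.camera_params("side")
Pt=np.array([t[0] for t in top]); ut=np.array([t[1] for t in top])/3.3+[215,95]
Ps=np.array([t[0] for t in side]); us=np.array([t[1] for t in side])/3+[240,140]
def f(q): return np.r_[(proj(pt,S2W(q,Pt))-ut).ravel(),(proj(ps,S2W(q,Ps))-us).ravel()]
s=least_squares(f,[.55,.1,0],loss='soft_l1'); print(s.x,np.degrees(s.x[2])); print(np.round(f(s.x).reshape(-1,2),1))
q=s.x; np.save('q.npy',q)
print(S2W(q,[(-k,k,115),(k,k,115),(0,-110,140)]))
for n,p in(("top",pt),("side",ps)):
    im=cv2.imread(f"pics/{n}0.png")
    g=4; 
    x0,y0,w,h=(215,95,190*1.3,160) if n=="top" else (240,140,200,150)
    im=cv2.resize(im,None,fx=g,fy=g,interpolation=cv2.INTER_CUBIC)
    def line(P,c=(0,255,0),cl=True):
        u=(proj(p,S2W(q,P))*g+g/2-.5); cv2.polylines(im,[np.round(u).astype(int)],cl,c,1)
    t=np.linspace(0,2*np.pi,60)
    line([(155,-110,140),(155,-395,140),(-85,-395,140),(-85,-110,140)])
    line(np.c_[172*np.cos(t),172*np.sin(t),24+0*t]);line(np.c_[105*np.cos(t),105*np.sin(t),105+0*t],(0,255,255))
    line([(-73,-110,160),(-73,-395,160)],(255,0,255),False)
    line([(73,-113,160),(73,-168,160),(90,-200,160)],(255,0,255),False)
    for x in(-70,0): line([(x,-70,135),(x+70,-70,135),(x+70,70,135),(x,70,135)],(255,255,0))
    for a in(45,135): line(np.c_[145*np.cos(np.radians(a))+13*np.cos(t),145*np.sin(np.radians(a))+13*np.sin(t),132+0*t],(0,0,255))
    im=im[y0*g:int(y0+h)*g,x0*g:int(x0+w)*g]
    cv2.imwrite(f"pics/{n}0o.png",cv2.resize(im,(int(w*3.2),int(h*3.2))))
# cartons c,d in stacker
for name,P in (("c",[(517,271),(714,279),(716,373),(513,366)]),("d",[(540,131),(734,146),(727,240),(533,229)])):
    X=ray_z(pt,np.array(P)/3.3+[215,95],.17); print(name,np.round(W2S(q,X),0).tolist())
E
```

```text
[ 0.51008868  0.17630179 -0.07258062] -4.1585631083812284
[[ 0.  -0.7]
 [ 0.5 -0.8]
 [ 0.3  0.4]
 [-1.   0.4]
 [ 0.5  0.2]
 [-1.2  0.7]
 [ 2.1 -0.9]
 [-0.8  0.9]
 [ 0.3 -0.4]]
[[0.41526334 0.28599752 0.115     ]
 [0.61978442 0.27112713 0.115     ]
 [0.50211182 0.0665914  0.14      ]]
c [[-3.0, -211.0, 170.0], [-1.0, -350.0, 170.0], [-68.0, -352.0, 170.0], [-70.0, -210.0, 170.0]]
d [[100.0, -224.0, 170.0], [96.0, -363.0, 170.0], [27.0, -359.0, 170.0], [28.0, -221.0, 170.0]]
```

```bash
ls pics
```

```text
side0.png
side0c.png
side0o.png
top0.png
top0c.png
top0o.png
wrist0.png
```

View pics/top0o.png

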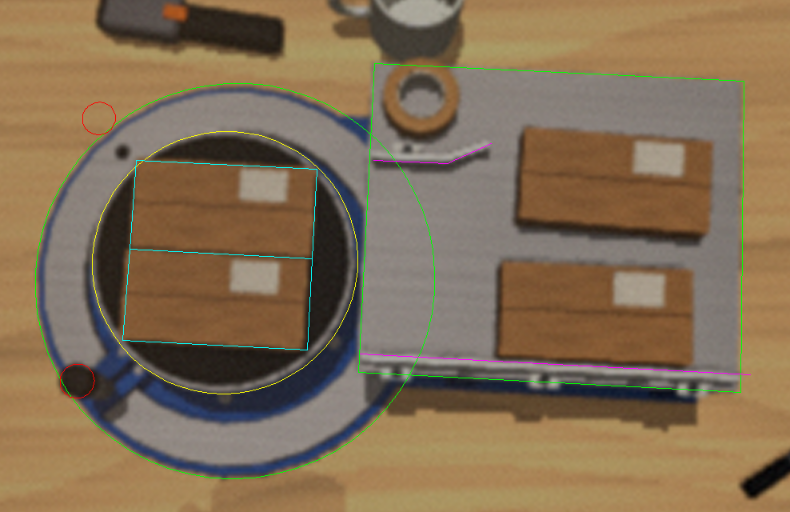

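View pics/side0o.png

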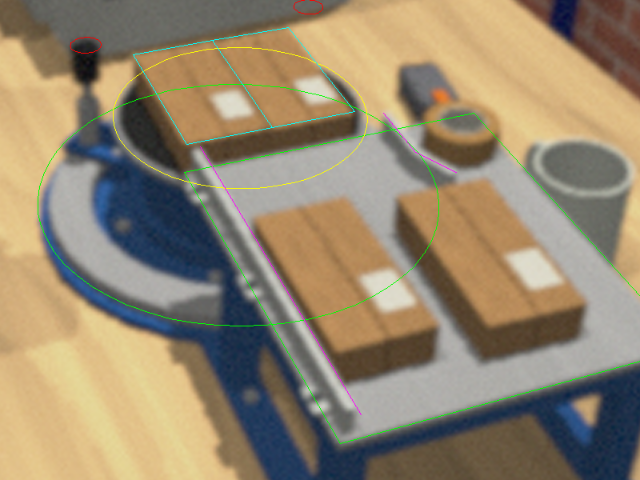

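```bash
python3 - <<'E'
from h import *
p=r.camera_params("wrist"); s=r.get_state(); C=-p['R'].T@p['t']
y=np.radians(s['eef_rot'][2]); tx=np.array([np.cos(y),np.sin(y),0]); ty=np.array([np.sin(y),-np.cos(y),0])
T=np.array(s['tcp_pos']); print("cam in tool",(C-T)@tx,(C-T)@ty,(C-T)[2])
for a in (-.05,0,.05,.1,.15):
  print(a,[np.round(proj(p,T+a*tx+np.array([0,0,dz]))[0]) for dz in (0,-.09,-.15)])
print(s['time_s'])
E
```

```text
cam in tool 0.0742861121839747 0.0003957574186341351 0.1581262449848873
-0.05 [array([320., 311.]), array([320., 248.]), array([320., 225.])]
0 [array([320., 241.]), array([320., 198.]), array([320., 183.])]
0.05 [array([319., 159.]), array([320., 143.]), array([320., 137.])]
0.1 [array([319.,  61.]), array([320.,  80.]), array([320.,  87.])]
0.15 [array([319., -58.]), array([320.,  10.]), array([320.,  32.])]
0.95
```

Candidates: the pin knob is the black grip at top (239,213) / side (265,160). Other dark things are the pen (466,236), the tape dispenser (460,55) and the recogniser's weak hits on cartons. Brown cartons: A/B at (281,189) and (285,159), C at (402,193), D at (407,152). The red one at (235,304) is a look-alike to leave alone. I choose the knob on the stacker's arm and check it from above with the wrist camera.

```bash
python3 -m inch '0 0 0 0 0 0.1022 1;0 0 0 0 0 0.1022 1;0.01 0.002 0 0 0 0.1022 1;0.02 0.005 0 0 0 0.1022 1;0.03 0.007 0 0 0 0.1022 1;0.035 0.008 0 0 0 0 1;0.035 0.008 0 0 0 0 1;0.035 0.008 0 0 0 0 1;0.035 0.008 0 0 0 0 1;0.035 0.008 0 0 0 0 1;0.035 0.008 0 0 0 0 1;0.035 0.008 0 0 0 0 1;0.035 0.008 0 0 0 0 1;0.025 0.005 0 0 0 0 1;0.012 0.003 0 0 0 0 1;0 0 0 0 0 0 1;0 0 0 0 0 0 1'
python3 - <<'E'
from h import *
s=r.get_state(); print(s['tcp_pos'],s['eef_rot'],s['joints'])
p=r.camera_params("wrist"); im=r.capture("wrist"); cv2.imwrite("pics/w1.png",im[:,:,::-1])
print(r.recognise("pin_knob","wrist"))
q=np.load('q.npy');k=145*.5**.5
print(proj(p,S2W(q,[(-k,k,132),(-k,k,98)])))
E
```

```text
time_s: 2.37
tcp_pos: [0.4199, 0.2991, 0.2268]
eef_rot: [-180.0, 0.0, -49.2]
contact_force: [0.9, 0.1, 0.0]
gripper_width: 0.0875
[0.41994885 0.2990653  0.22680701] [-1.79962333e+02  1.47755001e-02 -4.92320458e+01] [ 5.72943580e+01  5.40982110e+00 -1.91729331e+01 -3.79556351e-03
 -6.53769318e+01 -1.65248284e+01]
[{'xy': [332.9, 187.3], 'p': 0.91}, {'xy': [313.3, 121.6], 'p': 0.57}, {'xy': [313.6, 117.6], 'p': 0.18}]
[[332.51555779 190.12445709]
 [331.14060191 181.61454327]]
```

View pics/w1.png

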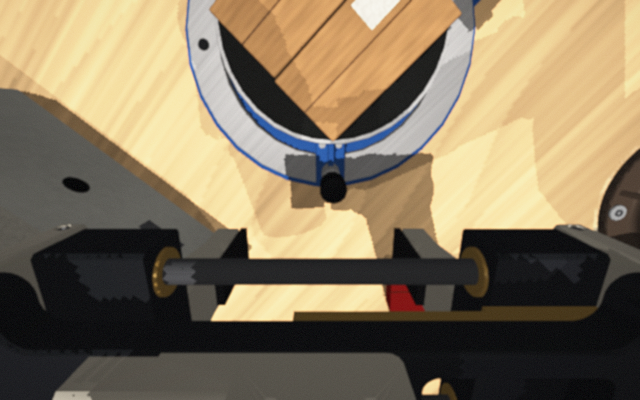

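Wrist view: the black knob sits at about (333,188), where the fitted stacker pose predicts it to within about 1 px. Hole_next shows at (204,44) and the cartons are above. I'll descend and grip.

```bash
python3 -m inch '0.0035 0.006 0.01 0 0 0 1;0.004 0.0065 0.02 0 0 0 1;0 0 0.025 0 0 0 1;0 0 0.025 0 0 0 1;0 0 0.025 0 0 0 1;0 0 0.015 0 0 0 1;0 0 0.007 0 0 0 1;0 0 0 0 0 0 0.5;0 0 0 0 0 0 0.2;0 0 0 0 0 0 0.2;0 0 0 0 0 0 0.2;0 0 0 0 0 0 0.2' 25
python3 - <<'E'
from h import *
s=r.get_state(); print(s['tcp_pos'],s['contact_force'],s['moment'],s['gripper_width'])
im=r.capture("wrist"); cv2.imwrite("pics/w2.png",im[:,:,::-1])
E
```

```text
time_s: 3.47
tcp_pos: [0.4155, 0.2859, 0.1006]
eef_rot: [-179.9, 0.0, -49.1]
contact_force: [-0.0, 0.1, -0.2]
gripper_width: 0.0598
[0.41547988 0.28592669 0.10056253] [-0.0316564   0.14414157 -0.20854001] [0.02013426 0.02842257 0.08228864] 0.05982727927510384
```

View pics/w2.png

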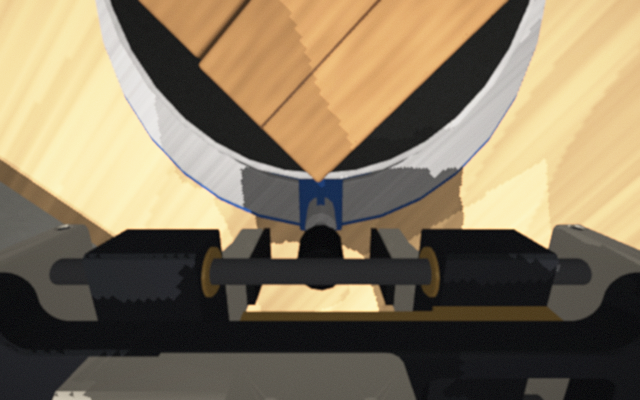

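```bash
python3 -m inch '0 0 0 0 0 0 0.1;0 0 0 0 0 0 0.1;0 0 0 0 0 0 0.1;0 0 0 0 0 0 0.1;0 0 0 0 0 0 0.1;0 0 0 0 0 0 0.1;0 0 0 0 0 0 0.1;0 0 0 0 0 0 0.1;0 0 -0.003 0 0 0 0.1;0 0 -0.005 0 0 0 0.1;0 0 -0.005 0 0 0 0.1;0 0 -0.005 0 0 0 0.1;0 0 -0.002 0 0 0 0.1;0 0 0 0 0 0 0.1' 35
python3 - <<'E'
from h import *
s=r.get_state(); print(s['tcp_pos'],s['contact_force'],s['moment'],s['gripper_width'])
im=r.capture("wrist"); cv2.imwrite("pics/w3.png",im[:,:,::-1])
im=r.capture("side")[120:260,220:420]; cv2.imwrite("pics/s3.png",cv2.resize(im[:,:,::-1],None,fx=3,fy=3))
E
```

```text
time_s: 4.68
tcp_pos: [0.415, 0.2852, 0.12]
eef_rot: [-180.0, 0.0, -49.2]
contact_force: [1.2, 0.9, -6.4]
gripper_width: 0.0255
[0.41496886 0.28516376 0.11996912] [ 1.16077405  0.91177118 -6.43734205] [ 0.14625717 -0.47327019  0.12267956] 0.025538954575921743
```

View pics/w3.png

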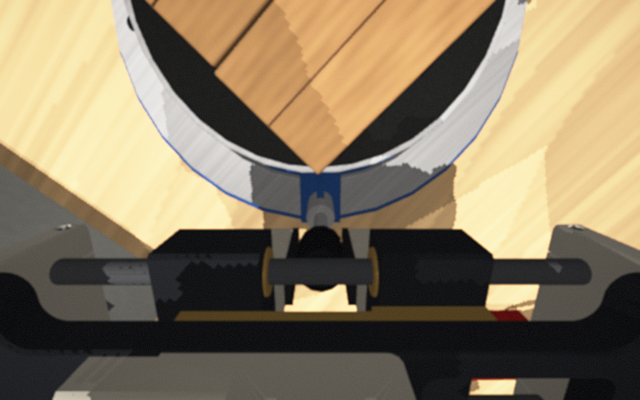

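View pics/s3.png

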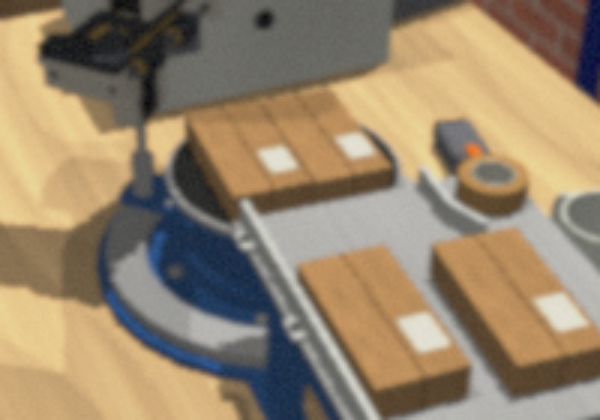

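Jaws closed on the knob (25.5 mm). It is raised by about 19 mm with −6.4 N of spring load. Now the arc.

```bash
python3 -m inch '0.00002 -0.00253 0 0 0 0.01745 0.1;0.00009 -0.00506 0 0 0 0.03491 0.1;0.0002 -0.00759 0 0 0 0.05236 0.1;0.0002 -0.00759 0 0 0 0.05236 0.1;0.0002 -0.00759 0 0 0 0.05236 0.1;0.0002 -0.00759 0 0 0 0.05236 0.1;0.0002 -0.00759 0 0 0 0.05236 0.1;0.0002 -0.00759 0 0 0 0.05236 0.1;0.0002 -0.00759 0 0 0 0.05236 0.1;0.0002 -0.00759 0 0 0 0.05236 0.1;0.0002 -0.00759 0 0 0 0.05236 0.1;0.0002 -0.00759 0 0 0 0.05236 0.1;0.0002 -0.00759 0 0 0 0.05236 0.1;0.0002 -0.00759 0 0 0 0.05236 0.1;0.0002 -0.00759 0 0 0 0.05236 0.1;0.0002 -0.00759 0 0 0 0.05236 0.1;0.0002 -0.00759 0 0 0 0.05236 0.1;0.0002 -0.00759 0 0 0 0.05236 0.1;0.0002 -0.00759 0 0 0 0.05236 0.1;0.0002 -0.00759 0 0 0 0.05236 0.1'
python3 - <<'E'
from h import *
s=r.get_state(); print(s['tcp_pos'],s['eef_rot'],s['contact_force'],s['moment'],s['gripper_width'])
print(W2S(np.load('q.npy'),s['tcp_pos']))
E
```

```text
time_s: 6.45
tcp_pos: [0.5503, 0.3154, 0.1187]
eef_rot: [179.9, -0.0, -106.4]
contact_force: [-1.3, 2.3, -4.9]
gripper_width: 0.0252
[0.55028329 0.31539415 0.11869621] [ 1.79934878e+02 -1.32713826e-02 -1.06362931e+02] [-1.2866682   2.34484412 -4.8741578 ] [ 1.00525151  0.30368245 -0.08317782] 0.02523863106901789
[[ 30.0022295  141.64094252 118.69621245]]
```

```bash
python3 -m inch '0.0002 -0.00759 0 0 0 0.05236 0.1;0.0002 -0.00759 0 0 0 0.05236 0.1;0.0002 -0.00759 0 0 0 0.05236 0.1;0.0002 -0.00759 0 0 0 0.05236 0.1;0.0002 -0.00759 0 0 0 0.05236 0.1;0.0002 -0.00759 0 0 0 0.05236 0.1;0.0002 -0.00759 0 0 0 0.05236 0.1;0.0002 -0.00759 0 0 0 0.05236 0.1;0.0002 -0.00759 0 0 0 0.05236 0.1;0.0002 -0.00759 0 0 0 0.05236 0.1;0.00009 -0.00506 0 0 0 0.03491 0.1;0.00002 -0.00253 0 0 0 0.01745 0.1;0 0 0 0 0 0 0.1'
python3 - <<'E'
from h import *
s=r.get_state(); print(s['tcp_pos'],s['eef_rot'],s['contact_force'],s['moment'],s['gripper_width'],s['joints'])
w=W2S(np.load('q.npy'),s['tcp_pos'])[0];print(w,np.hypot(*w[:2]),np.degrees(np.arctan2(w[1],w[0])))
im=r.capture("wrist"); cv2.imwrite("pics/w4.png",im[:,:,::-1])
im=r.capture("top")[80:240,200:460]; cv2.imwrite("pics/t4.png",cv2.resize(im[:,:,::-1],None,fx=3,fy=3,interpolation=cv2.INTER_CUBIC))
E
```

```text
time_s: 7.53
tcp_pos: [0.6199, 0.2705, 0.1188]
eef_rot: [180.0, -0.0, -139.3]
contact_force: [-0.4, 2.7, -4.9]
gripper_width: 0.0256
[0.61985222 0.27047678 0.11880452] [ 1.79970512e+02 -2.36721993e-02 -1.39255677e+02] [-0.38962259  2.73446759 -4.8778111 ] [ 1.03029527 -0.24640356 -0.32114169] 0.025607807814915604 [ 4.00327948e+01  2.51863176e+01 -6.89991078e+00 -3.44455623e-02
 -5.79378128e+01 -8.92701869e+01]
[102.64526629 101.88675965 118.80451731] 144.6269770309461 44.78751968216542
```

View pics/w4.png

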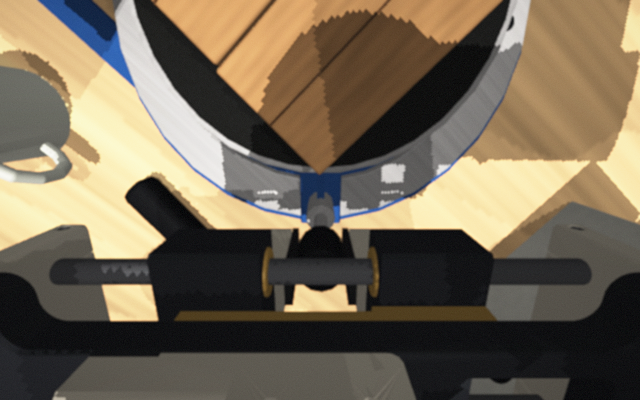

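View pics/t4.png

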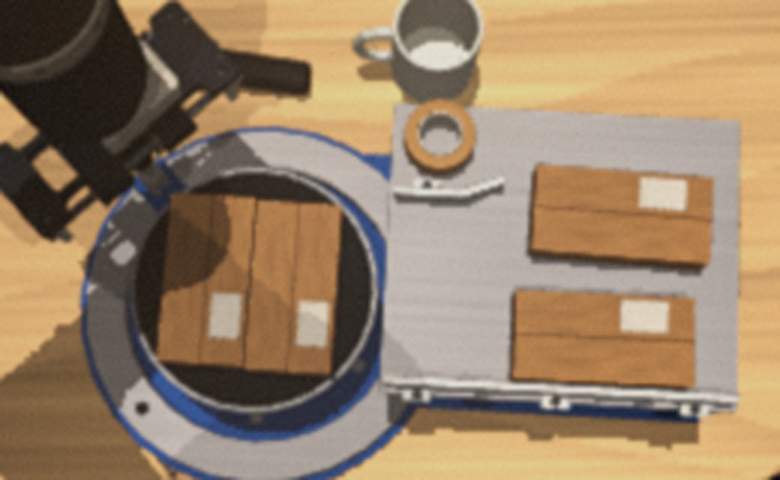

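Platform is a quarter turn on, at 44.8° with the layer crosswise and neat, and the old hole now shows at (141,407) of the crop. Lowering the pin.

```bash
python3 -m inch '0 0 0.004 0 0 0 0.1;0 0 0.004 0 0 0 0.1;0 0 0.004 0 0 0 0.1;0 0 0.003 0 0 0 0.1;0 0 0.003 0 0 0 0.1;0 0 0.002 0 0 0 0.1;0 0 0 0 0 0 0.1'
python3 - <<'E'
from h import *
s=r.get_state(); print(s['tcp_pos'],s['contact_force'],s['moment'],s['gripper_width'])
E
```

```text
time_s: 8.22
tcp_pos: [0.6198, 0.2705, 0.0998]
eef_rot: [-180.0, 0.0, -139.1]
contact_force: [0.8, 2.8, -2.5]
gripper_width: 0.0257
[0.61982032 0.27054753 0.09980337] [ 0.77946057  2.79836178 -2.5340711 ] [ 1.0958205  -0.19046443 -0.39252345] 0.025712771641418313
```

```bash
python3 -m inch '0 0 0 0 0 0 0.5;0 0 0 0 0 0 1;0 0 0 0 0 0 1;0 0 0 0 0 0 1;0 0 0 0 0 0 1;0 0 0 0 0 0 1;0 0 0 0 0 0 1;0 0 -0.01 0 0 0 1;0 0 -0.025 0 0 0 1;0 0 -0.04 0 0 0 1;0 0 -0.04 0 0 0 1;-0.03 0 -0.015 0 0 0 1;-0.03 0 0 0 0 0 1;-0.02 0 0 0 0 0 1;0 0 0 0 0 0 1'
python3 - <<'E'
from h import *
s=r.get_state(); print(s['tcp_pos'],s['eef_rot'],s['contact_force'],s['gripper_width'])
p=r.camera_params("wrist");print(p['R'].tolist(),p['t'].tolist())
np.savez('w5.npz',R=p['R'],t=p['t'])
im=r.capture("wrist"); cv2.imwrite("pics/w5.png",im[:,:,::-1])
im=r.capture("side")[120:320,220:460]; cv2.imwrite("pics/s5.png",cv2.resize(im[:,:,::-1],None,fx=3,fy=3,interpolation=cv2.INTER_CUBIC))
im=r.capture("top")[80:240,200:460]; cv2.imwrite("pics/t5.png",cv2.resize(im[:,:,::-1],None,fx=3,fy=3,interpolation=cv2.INTER_CUBIC))
E
```

```text
time_s: 9.47
tcp_pos: [0.6821, 0.3247, 0.2294]
eef_rot: [-180.0, 0.0, -139.1]
contact_force: [-1.0, -0.6, -1.1]
gripper_width: 0.0877
[0.68212163 0.32473953 0.22942558] [-1.79985983e+02  3.63575036e-02 -1.39116664e+02] [-1.02948073 -0.62007801 -1.1307189 ] 0.0877246956015994
[[-0.6539957835073421, 0.7564978578126166, 0.0007115332321390291], [0.7268612134516381, 0.6281135288219704, 0.2777519960151937], [0.20967186633935933, 0.18216582016320843, -0.960652550316729]] [0.1998111589752879, -0.7347689415039016, 0.19110669638472894]
```

View pics/w5.png

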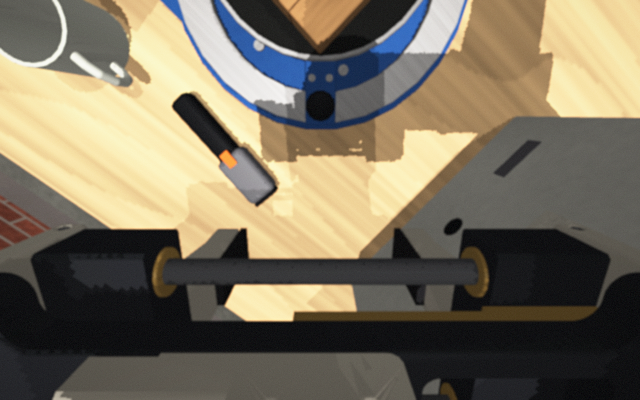

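View pics/s5.png

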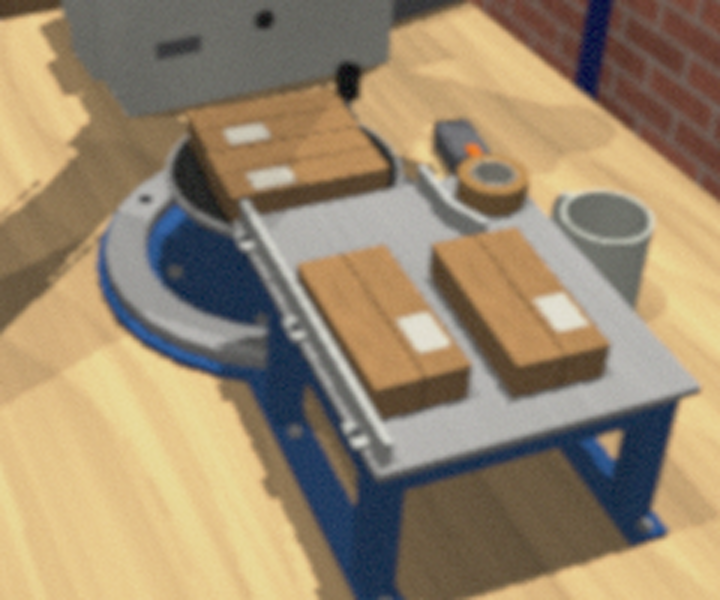

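View pics/t5.png

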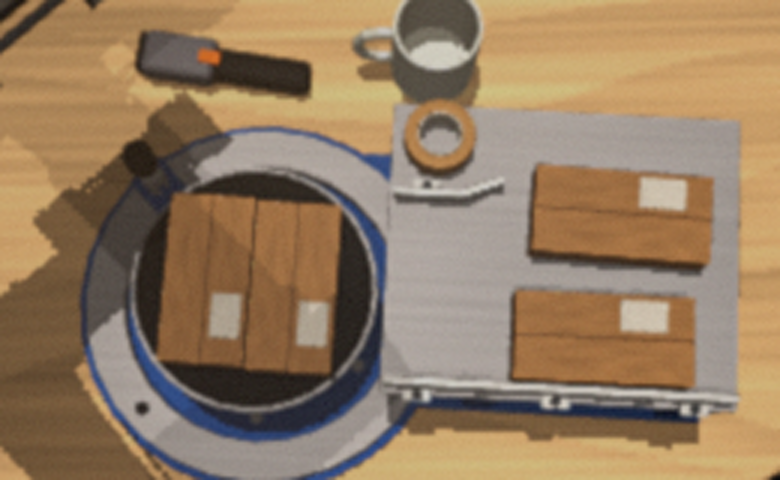

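```bash
python3 - <<'E'
from h import *
q=np.load('q.npy');k=145*.5**.5
w=dict(r.camera_params("wrist"));ps=r.camera_params("side");pt=r.camera_params("top")
for dz in(0,12):
  print(dz,"side ctr",proj(ps,S2W(q,[(k,k,115+dz)])),"wrist top/bot",proj(w,S2W(q,[(k,k,132+dz),(k,k,98+dz)])).tolist(),"top",proj(pt,S2W(q,[(k,k,132+dz)])))
im=cv2.imread("pics/w5.png");print("obs side (336,146.7) top",np.array([139,158])/3+[200,80])
cv2.imwrite("pics/w5c.png",cv2.resize(im[40:180,220:420],None,fx=3.5,fy=3.5,interpolation=cv2.INTER_CUBIC))
E
```

```text
0 side ctr [[335.61808303 146.86530595]] wrist top/bot [[319.83664827459995, 109.52350768207361], [319.8277035610674, 110.06062469242602]] top [[245.45241103 131.52011072]]
12 side ctr [[335.79651611 143.21709227]] wrist top/bot [[319.8404037389939, 109.29799751895423], [319.83060945696053, 109.88612987950206]] top [[244.41613125 130.09905661]]
obs side (336,146.7) top [246.33333333 132.66666667]
```

View pics/w5c.png

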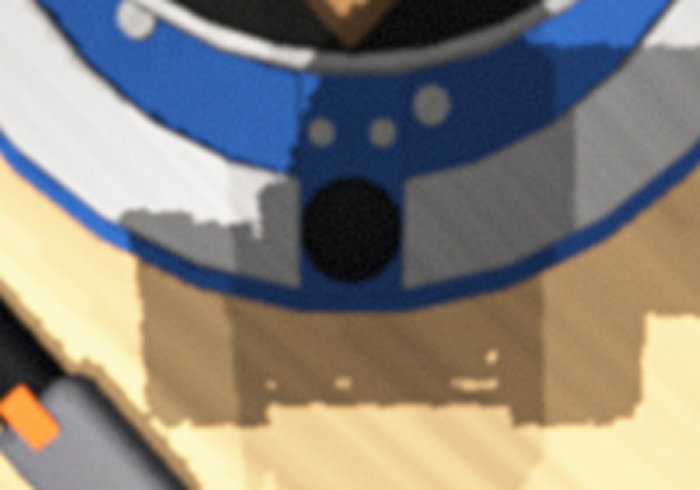

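Pin is fully down: the side view shows the knob centre at (336,146.7), against a predicted 146.9 down and 143.2 riding on the ring. The first layer is crosswise and neat. The circle the knob travelled puts the axis at (0.5101, 0.1754) and yaw at −4.1°, which agrees with the fit. Now to the far side of carton D.

```bash
python3 -m inch '0 0 0 0 0 0.1 1;0 0 0 0 0 0.1 1;0 0 0 0 0 0.1 1;0 0 0 0 0 0.1 1;0 0 0 0 0 0.1 1;0 0 0 0 0 0.1 1;0 0 0 0 0 0.1 1;0 0 0 0 0 0.0856 1;0.002 -0.02 0 0 0 0 1;0.003 -0.035 0 0 0 0 1;0.003 -0.04 0 0 0 0 1;0.003 -0.04 0 0 0 0 1;0.003 -0.04 0 0 0 0 1;0.003 -0.04 0 0 0 0 1;0.003 -0.04 0 0 0 0 1;0.003 -0.04 0 0 0 0 1;0.003 -0.04 0 0 0 0 1;0.003 -0.04 0 0 0 0 1;0.0014 -0.04 0 0 0 0 1;0 -0.0388 0 0 0 0 1'
python3 -m inch '0 0 0 0 0 0 1;0 0 0 0 0 0 1'
python3 - <<'E'
from h import *
a=np.radians(-4.13); q=np.array([.5101,.1758,a]); np.save('q.npy',q)
s=r.get_state(); print(s['tcp_pos'],s['eef_rot'],s['contact_force'],s['joints']); print(W2S(q,s['tcp_pos']))
p=r.camera_params("wrist")
im=r.capture("wrist"); cv2.imwrite("pics/w6.png",im[:,:,::-1])
np.savez('w6.npz',**p)
im=r.capture("top")[80:240,200:460]; cv2.imwrite("pics/t6.png",cv2.resize(im[:,:,::-1],None,fx=3,fy=3,interpolation=cv2.INTER_CUBIC))
E
```

```text
time_s: 11.28
tcp_pos: [0.6154, -0.1297, 0.2309]
eef_rot: [180.0, 0.1, 175.8]
contact_force: [1.5, 0.1, 0.1]
gripper_width: 0.0876
time_s: 11.45
tcp_pos: [0.6157, -0.13, 0.2304]
eef_rot: [-180.0, 0.0, 175.6]
contact_force: [-0.2, 0.9, -0.4]
gripper_width: 0.0878
[ 0.61572038 -0.13002835  0.23036011] [-1.79998191e+02  4.15814941e-02  1.75631544e+02] [-0.19453859  0.93380846 -0.42249256] [ 5.82630506e+00  1.61274287e+01 -5.16608828e+00  9.81227666e-03
 -6.86658784e+01 -1.00198328e+02]
[[ 127.37177381 -297.42743085  230.36011431]]
```

View pics/w6.png

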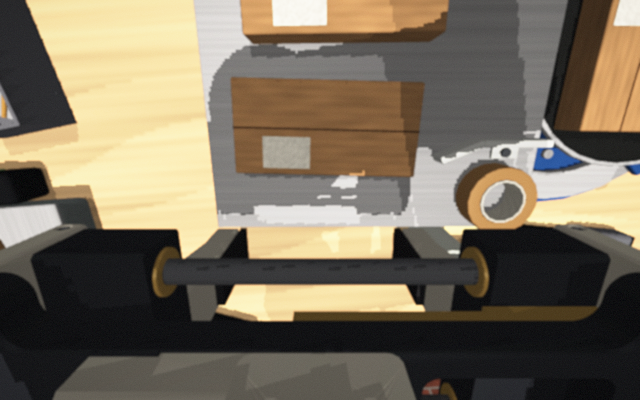

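```bash
python3 - <<'E'
from h import *
q=np.load('q.npy'); p=dict(np.load('w6.npz'))
print(np.round(W2S(q,ray_z(p,[(236,174),(415,177),(232,78),(424,82)],.17)),1))
print(np.round(W2S(q,ray_z(p,[(497,200)],.152)),1), np.round(W2S(q,ray_z(p,[(219,227)],.14)),1))
E
```

```text
[[  96.5 -363.1  170. ]
 [  99.6 -223.1  170. ]
 [  26.8 -359.9  170. ]
 [  30.2 -222.7  170. ]]
[[ 124.3 -144.   152. ]] [[ 153.1 -392.4  140. ]]
```

View pics/t6.png

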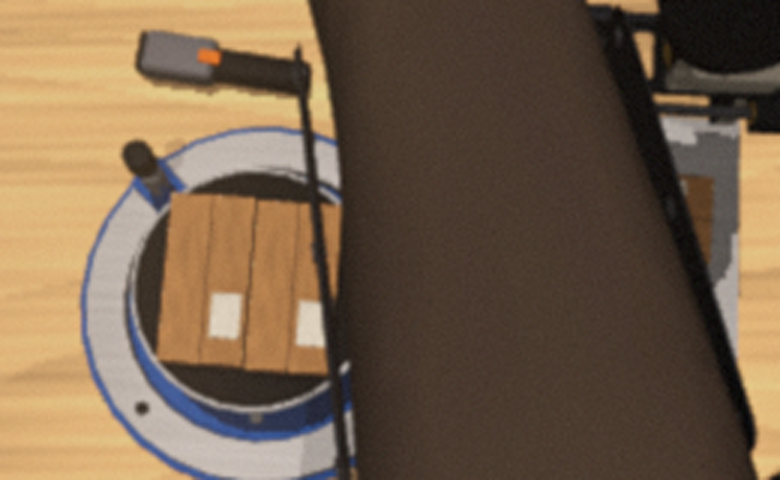

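```bash
python3 -m inch '0 0 0.015 0 0 -0.004 1;0 0 0.025 0 0 0 1;0 0 0.025 0 0 0 1;0 0 0.012 0 0 0 1;0 0 0.003 0 0 0 1;0.006 0 0 0 0 0 1;0.006 0 0 0 0 0 1;0.005 0 0 0 0 0 1;0.004 0 0 0 0 0 1;0.004 0 0 0 0 0 1;0.004 0 0 0 0 0 1;0.004 0 0 0 0 0 1;0.004 0 0 0 0 0 1;0.003 0 0 0 0 0 1;0 0 0 0 0 0 1'
python3 - <<'E'
from h import *
q=np.load('q.npy')
s=r.get_state(); print(s['tcp_pos'],s['eef_rot'],s['contact_force'],s['moment']); print(W2S(q,s['tcp_pos']))
im=r.capture("wrist"); cv2.imwrite("pics/w7.png",im[:,:,::-1])
im=r.capture("side")[120:320,220:460]; cv2.imwrite("pics/s7.png",cv2.resize(im[:,:,::-1],None,fx=3,fy=3,interpolation=cv2.INTER_CUBIC))
E
```

```text
time_s: 12.8
tcp_pos: [0.5763, -0.1249, 0.1497]
eef_rot: [180.0, -0.0, 176.1]
contact_force: [1.9, -0.2, 0.9]
gripper_width: 0.0874
[ 0.57632629 -0.12486449  0.14969483] [ 1.79994317e+02 -1.43421358e-02  1.76062461e+02] [ 1.86343865 -0.23933371  0.8629476 ] [-0.0363596  -0.57517644 -0.05378499]
[[  87.70808103 -295.11412574  149.69483074]]
```

View pics/w7.png

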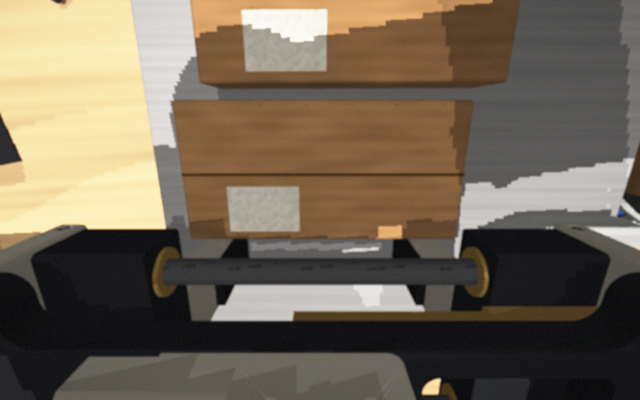

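View pics/s7.png

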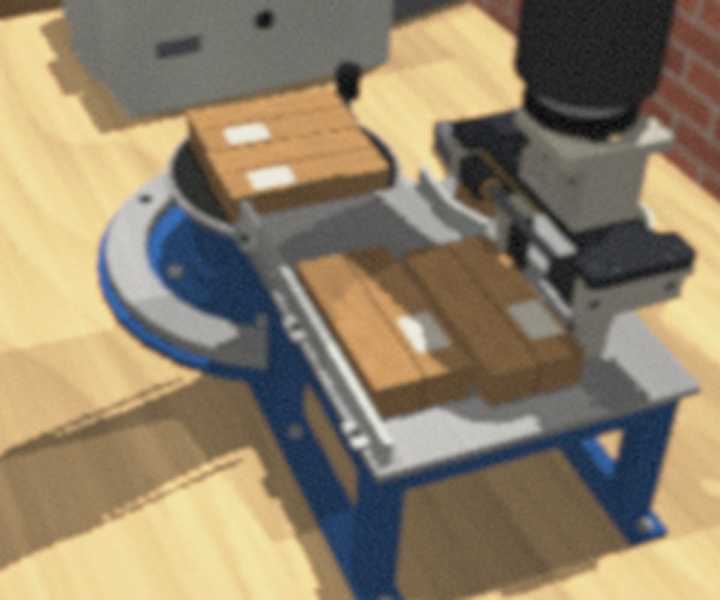

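```bash
python3 -m inch '0.003 0 0 0 0 0 1;0.003 0 0 0 0 0 1;0.002 0 0 0 0 0 1;0.001 0 0 0 0 0 1;0 0 0 0 0 0 1'
python3 - <<'E'
from h import *
q=np.load('q.npy')
s=r.get_state(); print(s['eef_rot'],s['contact_force'],s['moment']); print(W2S(q,s['tcp_pos']))
im=r.capture("wrist"); cv2.imwrite("pics/w8.png",im[:,:,::-1])
E
```

```text
time_s: 13.32
tcp_pos: [0.5676, -0.1242, 0.1493]
eef_rot: [180.0, -0.0, 176.1]
contact_force: [2.1, 0.0, -1.4]
gripper_width: 0.0874
[ 1.79994125e+02 -3.69026051e-02  1.76060924e+02] [ 2.0536039   0.00549903 -1.38068017] [ 0.05461674 -0.70210636 -0.03355722]
[[  78.95080976 -295.07968699  149.28681973]]
```

View pics/w8.png

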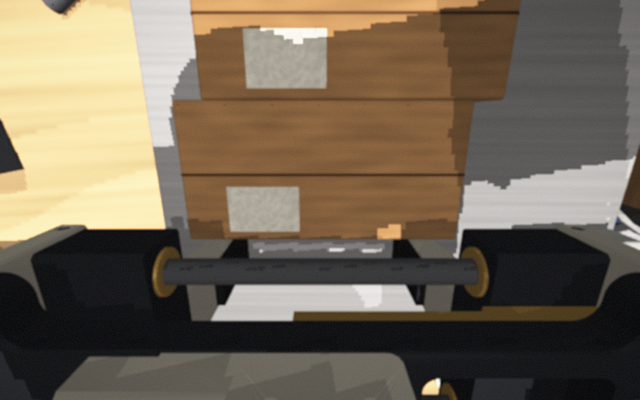

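```bash
python3 -m inch '0.0008 0 0 0 0 0 1;0.0007 0 0 0 0 0 1;0 0 0 0 0 0 1;0 0 0 0 0 0 1'
python3 - <<'E'
from h import *
q=np.load('q.npy')
s=r.get_state(); print(s['eef_rot'],s['contact_force'],s['moment']); print(W2S(q,s['tcp_pos']))
p=r.camera_params("wrist")
im=r.capture("wrist")[:,:,::-1]; cv2.imwrite("pics/w9.png",im)
np.savez('w9.npz',**p)
cv2.imwrite("pics/w9c.png",cv2.resize(im[60:260,150:540],None,fx=2,fy=2,interpolation=cv2.INTER_CUBIC))
im=r.capture("side")[180:310,290:440]; cv2.imwrite("pics/s9.png",cv2.resize(im[:,:,::-1],None,fx=5,fy=4.4,interpolation=cv2.INTER_CUBIC))
E
```

```text
time_s: 13.7
tcp_pos: [0.5667, -0.1242, 0.1496]
eef_rot: [180.0, 0.0, 176.1]
contact_force: [3.5, -1.4, -2.4]
gripper_width: 0.0875
[1.79998954e+02 1.56477142e-02 1.76062446e+02] [ 3.50672763 -1.36672061 -2.39535421] [-0.16160667 -1.36364325 -0.14603501]
[[  78.08392963 -295.10392676  149.57708758]]
```

View pics/w9c.png

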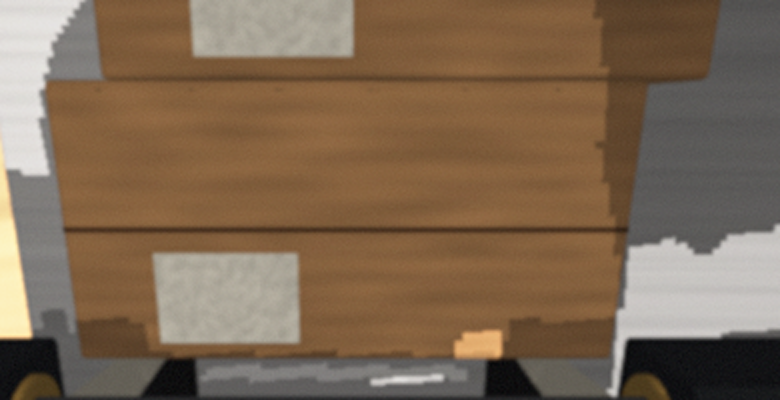

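View pics/s9.png

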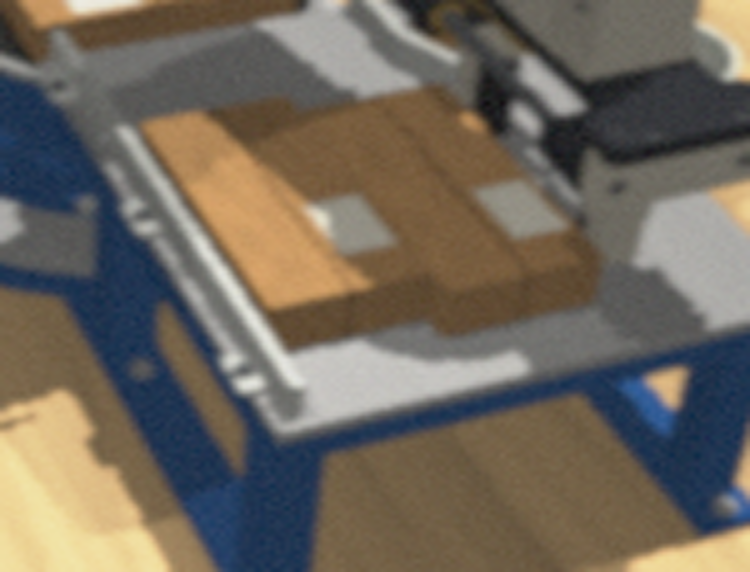

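D is snug against C and both slid together under about 3.5 N, with no fence jam. Retract, rise, turn and go behind the row.

```bash
python3 -m inch '-0.005 0 0 0 0 0 1;-0.01 0 0 0 0 0 1;0 0 -0.02 0 0 0 1;0 0 -0.035 0 0 0 0.56;0 0 -0.025 0 0 -0.11 0.56;0 0 0 0 0 -0.112 0.56;0 0 0 0 0 -0.112 0.56;0 0 0 0 0 -0.112 0.56;0 0 0 0 0 -0.112 0.56;0 0 0 0 0 -0.112 0.56;0 0 0 0 0 -0.112 0.56;0 0 0 0 0 -0.112 0.56;0 0 0 0 0 -0.112 0.56;0 0 0 0 0 -0.112 0.56;0 0 0 0 0 -0.112 0.56;0 0 0 0 0 -0.112 0.56;0 0 0 0 0 -0.112 0.56;0 0 0 0 0 -0.1125 0.56'
python3 -m inch '0.015 0.015 0 0 0 0 0.56;0.025 0.025 0 0 0 0 0.56;0.026 0.026 0 0 0 0 0.56;0.018 0.018 0 0 0 0 0.56;0.009 0.01 0 0 0 0 0.56;0 0 0 0 0 0 0.56;0 0 0 0 0 0 0.56'
python3 - <<'E'
from h import *
q=np.load('q.npy')
s=r.get_state(); print(s['tcp_pos'],s['eef_rot'],s['contact_force'],s['joints'],s['gripper_width']); print(W2S(q,s['tcp_pos']))
im=r.capture("wrist")[:,:,::-1]; cv2.imwrite("pics/w10.png",im);np.savez('w10.npz',**r.camera_params("wrist"))
im=r.capture("top")[80:240,200:460]; cv2.imwrite("pics/t10.png",cv2.resize(im[:,:,::-1],None,fx=3,fy=3,interpolation=cv2.INTER_CUBIC))
E
```

```text
time_s: 15.3
tcp_pos: [0.5817, -0.1253, 0.2294]
eef_rot: [179.9, -0.0, -93.9]
contact_force: [-0.4, 1.2, -0.0]
gripper_width: 0.0491
time_s: 15.88
tcp_pos: [0.4813, -0.2115, 0.2299]
eef_rot: [-180.0, -0.0, -94.2]
contact_force: [0.1, -0.2, -0.2]
gripper_width: 0.0491
[ 0.48126797 -0.21147293  0.22989697] [-1.79978040e+02 -6.36517583e-04 -9.42428442e+01] [ 0.09550528 -0.19673742 -0.20583711] [-2.32099822e+00  6.28861502e+00 -1.77497521e+01  1.50323111e-03
 -6.59397063e+01 -1.92245844e+00] 0.04910666717830387
[[  -0.86588102 -388.34373419  229.89697249]]
```

View pics/w10.png

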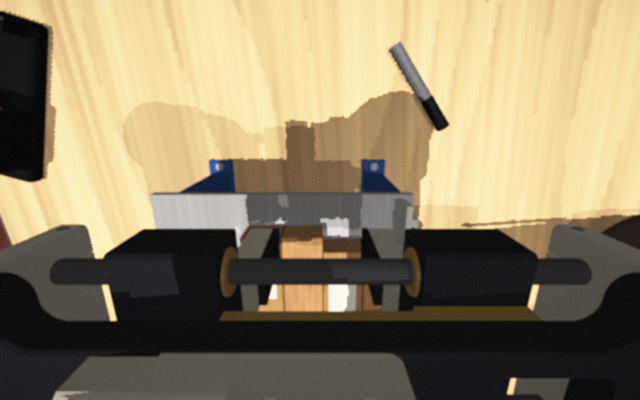

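View pics/t10.png

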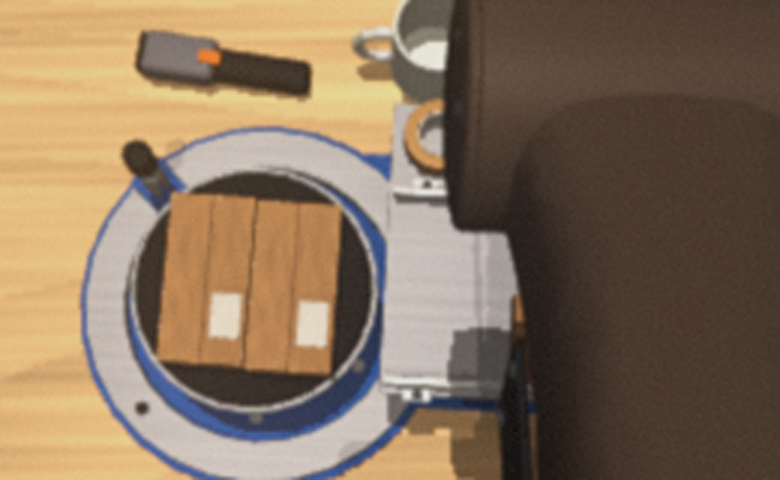

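```bash
python3 -m inch '0 0 0.015 0 0 -0.002 0.56;0 0 0.025 0 0 0 0.56;0 0 0.025 0 0 0 0.56;0 0 0.014 0 0 0 0.56;0 0 0.003 0 0 0 0.56;-0.005 0 0 0 0 0 0.56;-0.006 0 0 0 0 0 0.56;-0.006 0 0 0 0 0 0.56;-0.006 0 0 0 0 0 0.56;-0.006 0 0 0 0 0 0.56;-0.006 0 0 0 0 0 0.56;-0.006 0 0 0 0 0 0.56;-0.006 0 0 0 0 0 0.56;-0.005 0 0 0 0 0 0.56;-0.003 0 0 0 0 0 0.56;0 0 0 0 0 0 0.56'
python3 - <<'E'
from h import *
q=np.load('q.npy')
s=r.get_state(); print(s['tcp_pos'],s['eef_rot'],s['contact_force'],s['moment']); print(W2S(q,s['tcp_pos']))
im=r.capture("side")[140:320,240:440]; cv2.imwrite("pics/s11.png",cv2.resize(im[:,:,::-1],None,fx=3.3,fy=3.3,interpolation=cv2.INTER_CUBIC))
im=r.capture("top")[80:240,200:460]; cv2.imwrite("pics/t11.png",cv2.resize(im[:,:,::-1],None,fx=3,fy=3,interpolation=cv2.INTER_CUBIC))
E
```

```text
time_s: 17.32
tcp_pos: [0.4854, -0.1557, 0.1483]
eef_rot: [-179.9, -0.0, -94.0]
contact_force: [0.7, -2.0, 0.9]
gripper_width: 0.0491
[ 0.48535852 -0.15570038  0.14830775] [-1.79919668e+02 -6.38967030e-03 -9.40182116e+01] [ 0.67942742 -2.00306126  0.89928837] [-0.51723174 -0.11060089  0.02424951]
[[  -0.80268078 -332.42141863  148.3077459 ]]
```

View pics/s11.png

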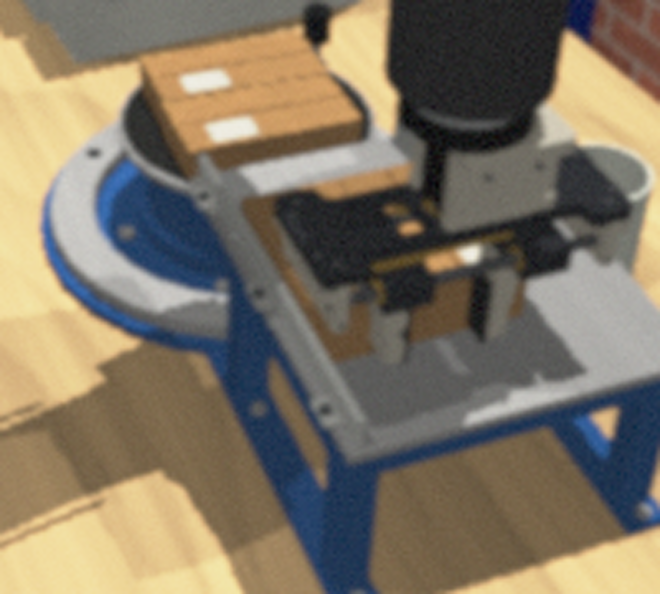

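View pics/t11.png

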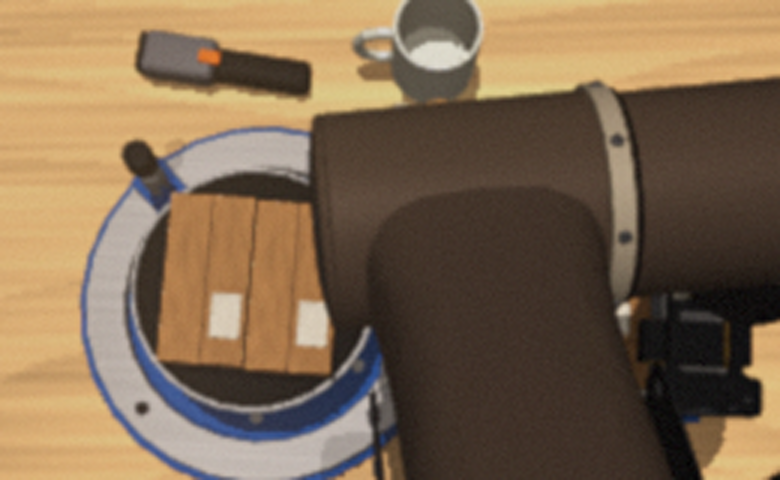

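Both cartons move together at 2 N, and the leading edge is at about y −183, already inside the lane. Now the brisk sweep with a gentle slow-down, stopping a few mm short.

```bash
python3 -m inch '-0.006 0 0 0 0 0 0.56;-0.01 0 0 0 0 0 0.56;-0.014 0 0 0 0 0 0.56;-0.018 0 0 0 0 0 0.56;-0.02 0 0 0 0 0 0.56;-0.02 0 0 0 0 0 0.56;-0.02 0 0 0 0 0 0.56;-0.02 0 0 0 0 0 0.56;-0.02 0 0 0 0 0 0.56;-0.02 0 0 0 0 0 0.56;-0.02 0 0 0 0 0 0.56;-0.018 0 0 0 0 0 0.56;-0.014 0 0 0 0 0 0.56;-0.011 0 0 0 0 0 0.56;-0.008 0 0 0 0 0 0.56;-0.005 0 0 0 0 0 0.56;-0.003 0 0 0 0 0 0.56;-0.001 0 0 0 0 0 0.56'
python3 - <<'E'
from h import *
q=np.load('q.npy')
s=r.get_state(); print(s['tcp_pos'],s['eef_rot'],s['contact_force'],s['moment']); print(W2S(q,s['tcp_pos']))
im=r.capture("side")[120:300,230:450]; cv2.imwrite("pics/s12.png",cv2.resize(im[:,:,::-1],None,fx=3.3,fy=3.3,interpolation=cv2.INTER_CUBIC))
im=r.capture("top")[80:240,200:460]; cv2.imwrite("pics/t12.png",cv2.resize(im[:,:,::-1],None,fx=3,fy=3,interpolation=cv2.INTER_CUBIC))
E
```

```text
time_s: 18.92
tcp_pos: [0.5022, 0.0911, 0.1473]
eef_rot: [180.0, -0.0, -94.1]
contact_force: [0.0, -2.8, -2.3]
gripper_width: 0.0492
[0.50220921 0.09108557 0.14730644] [ 1.79959849e+02 -2.11998220e-02 -9.40684986e+01] [ 0.01174726 -2.80231674 -2.27911435] [-1.0119693   0.0276892   0.03077729]
[[ -1.76918862 -85.06274127 147.30644454]]
```

View pics/s12.png

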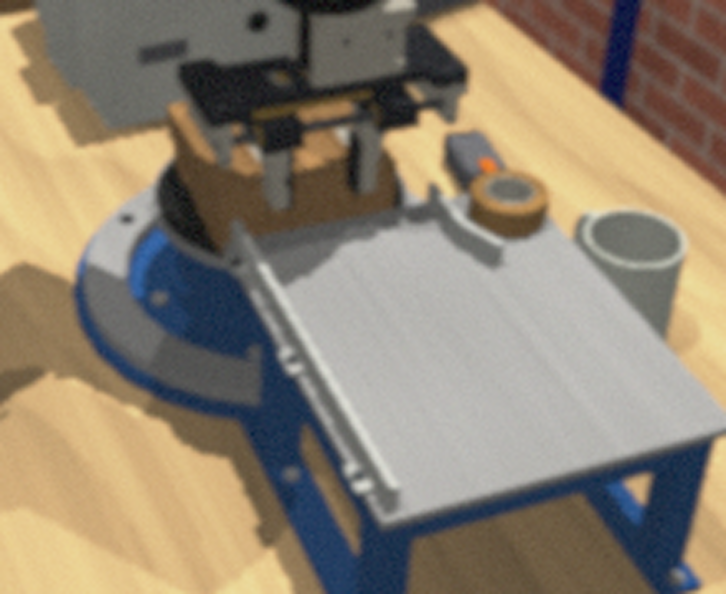

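View pics/t12.png

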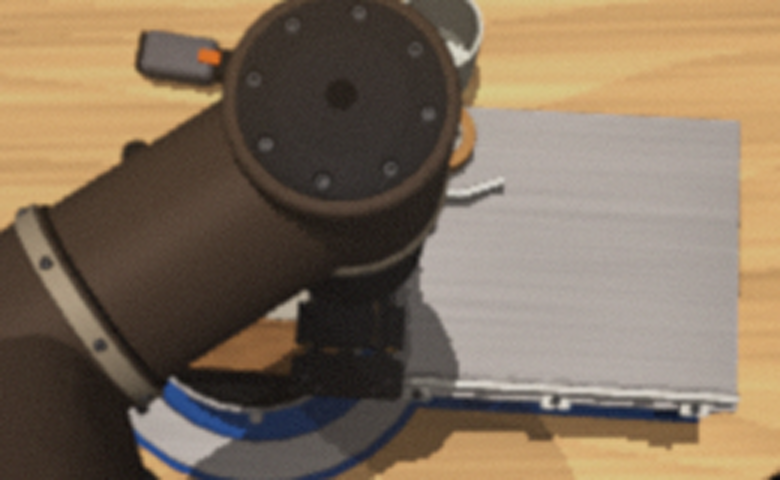

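```bash
python3 -m inch '-0.002 0 0.003 0 0 0 0.56;-0.002 0 0.003 0 0 0 0.56;0 0 0 0 0 0 0.56'
python3 - <<'E'
from h import *
q=np.load('q.npy')
s=r.get_state(); print(s['contact_force'],s['eef_rot'],W2S(q,s['tcp_pos']))
E
python3 -m inch '0.003 0 0 0 0 0 0.56;0.006 0 -0.015 0 0 0 0.56;0 0 -0.035 0 0 0 0.56;0 0 -0.035 0 0 0 0.56;0.03 0.01 -0.01 0 0 0 0.56;0.04 0.02 0 0 0 0 0.56;0.04 0.03 0 0 0 0 0.56;0.04 0.03 0 0 0 0 0.56;0.04 0.03 0 0 0 0 0.56;0.04 0.03 0 0 0 0 0.56;0.03 0.02 0 0 0 0 0.56;0 0 0 0 0 0 0.56;0 0 0 0 0 0 0.56;0 0 0 0 0 0 0.56;0 0 0 0 0 0 0.56;0 0 0 0 0 0 0.56'
python3 - <<'E'
from h import *
q=np.load('q.npy')
s=r.get_state(); print(s['tcp_pos'],s['contact_force'],W2S(q,s['tcp_pos']))
im=r.capture("side")[:,:,::-1]; cv2.imwrite("pics/side13.png",im); cv2.imwrite("pics/s13.png",cv2.resize(im[120:300,230:450],None,fx=3.3,fy=3.3,interpolation=cv2.INTER_CUBIC))
im=r.capture("top")[:,:,::-1]; cv2.imwrite("pics/top13.png",im);cv2.imwrite("pics/t13.png",cv2.resize(im[110:250,220:370],None,fx=4,fy=4,interpolation=cv2.INTER_CUBIC))
E
```

```text
time_s: 19.27
tcp_pos: [0.5028, 0.0947, 0.1414]
eef_rot: [-180.0, -0.0, -94.1]
contact_force: [-0.1, -2.2, -2.6]
gripper_width: 0.0487
[-0.11297846 -2.2304171  -2.585422  ] [-1.79992270e+02 -1.29127944e-02 -9.40981803e+01] [[ -1.40488697 -81.4218006  141.38904255]]
time_s: 20.6
tcp_pos: [0.3383, -0.1327, 0.2365]
eef_rot: [180.0, 0.0, -94.0]
contact_force: [-0.6, -0.1, 0.4]
gripper_width: 0.049
[ 0.33827537 -0.13267398  0.23653724] [-0.64112085 -0.08964693  0.39767416] [[-149.16223116 -320.04769939  236.53723644]]
```

View pics/s13.png

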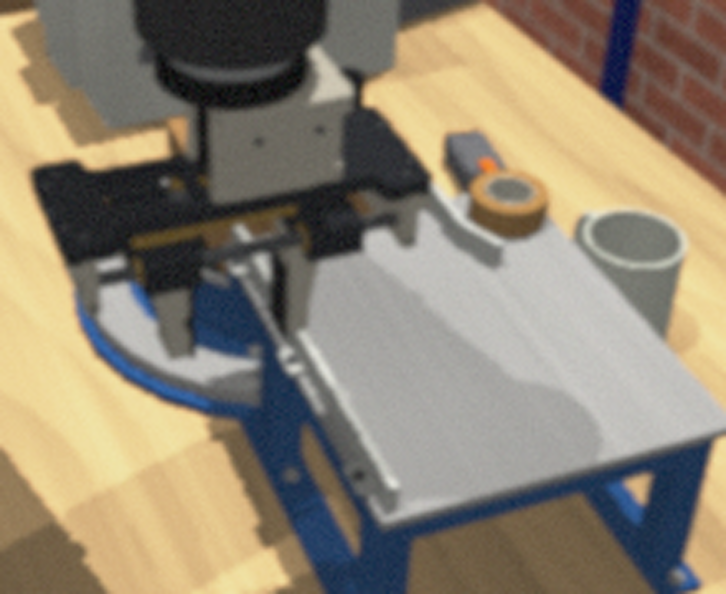

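View pics/t13.png

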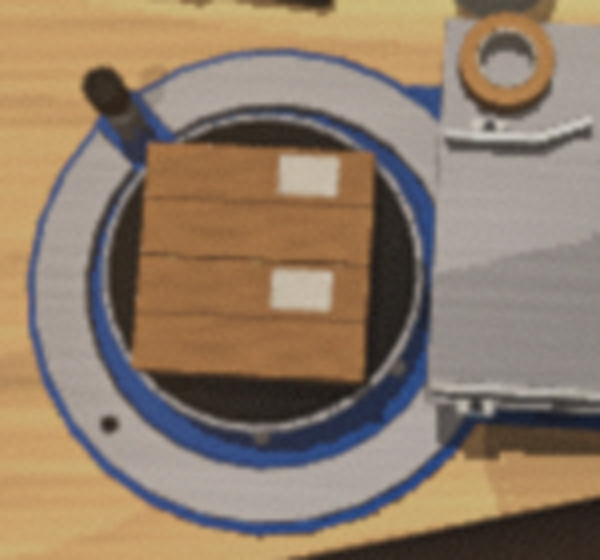

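```bash
python3 - <<'E'
from h import *
q=np.load('q.npy'); pt=r.camera_params("top")
for n,P in (("first",np.array([(173,194),(341,205),(332,375),(159,362)])/3+[200,80]),("second",np.array([(148,142),(375,153),(364,382),(133,371)])/4+[220,110])):
  for z in (.13,.135,.14):
    W=W2S(q,ray_z(pt,P,z)); print(n,z,np.round(W[:,:2],1).tolist(),W[:,:2].mean(0))
E
```

```text
first 0.13 [[71.1, 70.4], [68.9, -69.3], [-72.3, -69.8], [-69.1, 71.2]] [-0.37155808  0.60560111]
first 0.135 [[69.8, 69.4], [67.6, -69.5], [-72.7, -70.0], [-69.6, 70.2]] [-1.22292803  0.01051494]
first 0.14 [[68.5, 68.4], [66.4, -69.7], [-73.2, -70.2], [-70.0, 69.2]] [-2.07429797 -0.58457123]
second 0.13 [[68.9, 71.9], [69.1, -69.5], [-73.5, -70.7], [-74.2, 70.2]] [-2.42357441  0.46109033]
second 0.135 [[67.6, 70.9], [67.8, -69.7], [-73.9, -70.9], [-74.6, 69.2]] [-3.26320412 -0.13316905]
second 0.14 [[66.4, 69.9], [66.6, -69.9], [-74.3, -71.1], [-75.0, 68.2]] [-4.10283382 -0.72742843]
```

```bash
python3 -m inch '0.02 0 -0.01 0 0 0 0.56;0.04 0 -0.01 0 0 0 0.56;0.04 0 0 0 0 0 0.56;0.04 0 0 0 0 0 0.56;0.04 0 0 0 0 0 0.56;0.04 0 0 0 0 0 0.56;0.03 0 0 0 0 0 0.56;0.01 0 0 0 0 0 0.56;0 0 0 0 0 0 0.56;0 0 0 0 0 0 0.56;0 0 0 0 0 0 0.56;0 0 0 0 0 0 0.56;0 0 0 0 0 0 0.56;0 0 0 0 0 0 0.56;0 0 0 0 0 0 0.56;0 0 0 0 0 0 0.56;0 0 0 0 0 0 0.56;0 0 0 0 0 0 0.56;0 0 0 0 0 0 0.56;0 0 0 0 0 0 0.56'
python3 - <<'E'
from h import *
q=np.load('q.npy'); ps=r.camera_params("side");pt=r.camera_params("top")
s=r.get_state(); print(s['tcp_pos'],s['contact_force'])
for n,p,(x0,y0,w,h) in (("side",ps,(250,120,160,130)),("top",pt,(220,110,150,140))):
    im0=r.capture(n)[:,:,::-1].copy(); g=4
    a=cv2.resize(im0,None,fx=g,fy=g,interpolation=cv2.INTER_CUBIC); b=a.copy()
    for zt,c in((137,(255,255,0)),(131,(0,255,0))):
        for z in (zt,zt-30,zt-60):
            u=proj(p,S2W(q,[(-70,-70,z),(70,-70,z),(70,70,z),(-70,70,z)]))*g+g/2-.5
            if c==(0,255,0): cv2.polylines(b,[np.round(u).astype(int)],True,c,1)
    o=np.hstack([a[y0*g:(y0+h)*g,x0*g:(x0+w)*g],b[y0*g:(y0+h)*g,x0*g:(x0+w)*g]])
    cv2.imwrite(f"pics/{n}14.png",cv2.resize(o,None,fx=.62,fy=.62,interpolation=cv2.INTER_AREA))
    cv2.imwrite(f"pics/{n}14full.png",im0)
E
```

```text
time_s: 22.37
tcp_pos: [0.3191, -0.3927, 0.2565]
eef_rot: [180.0, 0.0, -94.1]
contact_force: [-0.1, -0.7, 0.7]
gripper_width: 0.0492
[ 0.31906761 -0.39268023  0.25652758] [-0.14479982 -0.69382915  0.70083685]
```

View pics/side14.png

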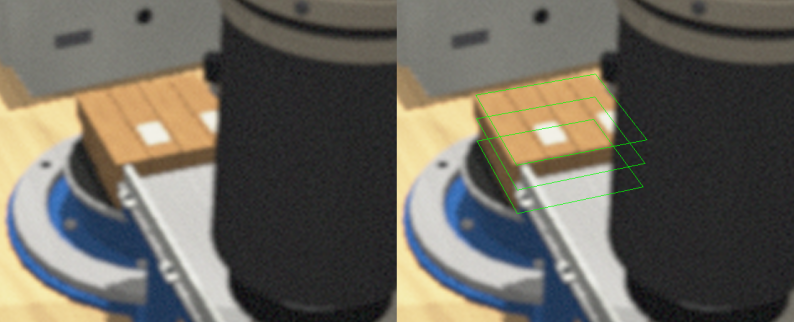

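View pics/top14.png

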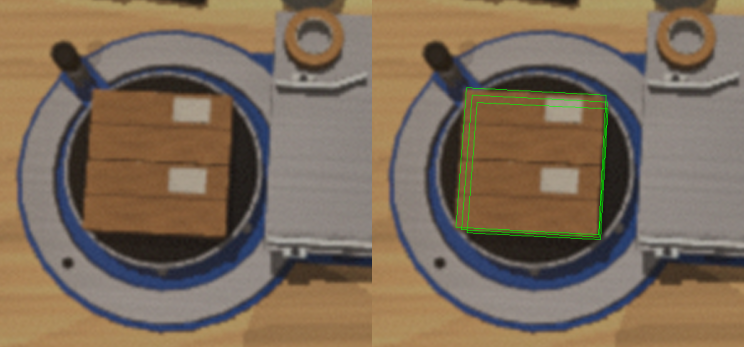

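View pics/side14full.png

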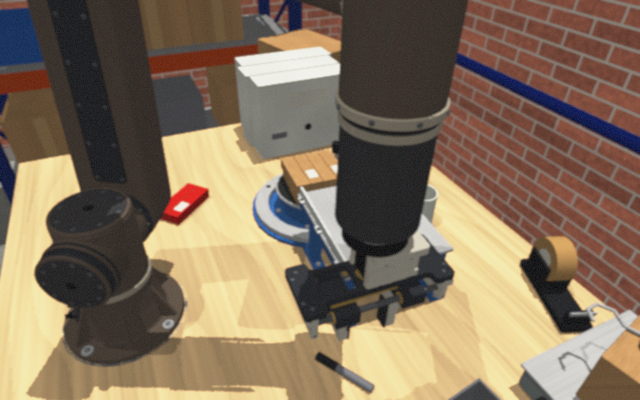

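```bash
Z='0 0 0 0 0 0 0.56'; python3 -m inch '0 -0.02 -0.02 0 0 0 0.56;0 -0.04 -0.01 0 0 0 0.56;0 -0.04 0 0 0 0 0.56;0 -0.04 0 0 0 0 0.56;0 -0.04 0 0 0 0 0.56;0 -0.04 0 0 0 0 0.56;0 -0.02 0 0 0 0 0.56;0 0 0 0 0 0 0.56;0 0 0 0 0 0 0.56;0 0 0 0 0 0 0.56;0 0 0 0 0 0 0.56;0 0 0 0 0 0 0.56;0 0 0 0 0 0 0.56;0 0 0 0 0 0 0.56;0 0 0 0 0 0 0.56;0 0 0 0 0 0 0.56;0 0 0 0 0 0 0.56;0 0 0 0 0 0 0.56;0 0 0 0 0 0 0.56;0 0 0 0 0 0 0.56'
python3 -m inch '0 0 0 0 0 0 0.56;0 0 0 0 0 0 0.56;0 0 0 0 0 0 0.56;0 0 0 0 0 0 0.56;0 0 0 0 0 0 0.56;0 0 0 0 0 0 0.56;0 0 0 0 0 0 0.56;0 0 0 0 0 0 0.56;0 0 0 0 0 0 0.56;0 0 0 0 0 0 0.56;0 0 0 0 0 0 0.56;0 0 0 0 0 0 0.56;0 0 0 0 0 0 0.56;0 0 0 0 0 0 0.56;0 0 0 0 0 0 0.56;0 0 0 0 0 0 0.56;0 0 0 0 0 0 0.56;0 0 0 0 0 0 0.56;0 0 0 0 0 0 0.56;0 0 0 0 0 0 0.56'
python3 - <<'E'
from h import *
s=r.get_state(); print(s['tcp_pos'],s['contact_force'])
for n,(x0,y0,w,h) in (("side",(240,110,180,150)),("top",(220,70,180,170))):
    im=r.capture(n)[:,:,::-1]; cv2.imwrite(f"pics/{n}15f.png",im); cv2.imwrite(f"pics/{n}15.png",cv2.resize(im[y0:y0+h,x0:x0+w],None,fx=3.5,fy=3.5,interpolation=cv2.INTER_CUBIC))
E
```

```text
time_s: 24.13
tcp_pos: [0.5585, -0.4097, 0.2865]
eef_rot: [180.0, 0.0, -94.1]
contact_force: [0.2, -0.1, -0.1]
gripper_width: 0.049
time_s: 25.8
tcp_pos: [0.5585, -0.4097, 0.2866]
eef_rot: [180.0, 0.0, -94.1]
contact_force: [-0.4, -1.1, -0.2]
gripper_width: 0.0488
[ 0.55849964 -0.40966652  0.28655661] [-0.41067992 -1.12516021 -0.2160896 ]
```

View pics/side15.png

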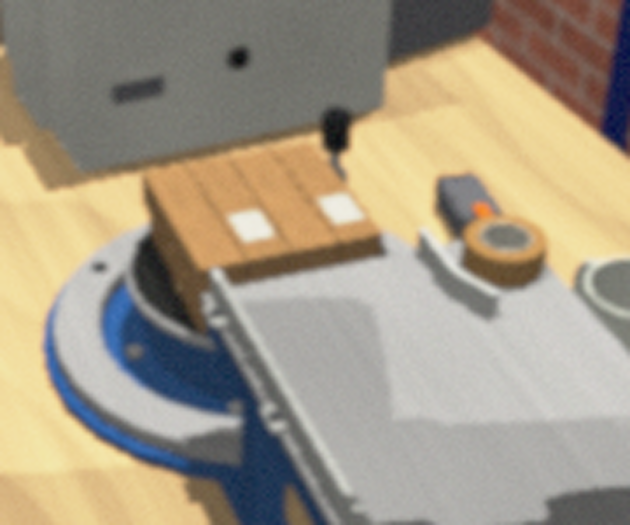

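View pics/top15.png

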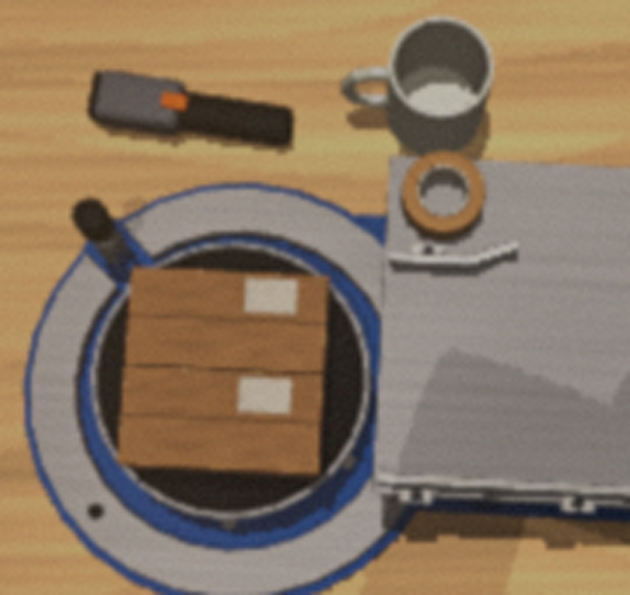

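The stack is square and sunk, its near side is one flush face, and the pin is still down (side row 147). Tape roll, scanner and mug have not moved. Handing in.

```bash
python3 -c "
from plant import r
print(r.close_job())"
```

```text
the job is handed in; nothing more can be done
None
```

The second layer is on the stacker, and I handed the job in at about 26 s of the 61 s allowed.

**What I did**
1. I drew the pin up by its knob, carried it a quarter turn round the swivel axis, lowered it into the other hole and released it.
2. I slid the stray carton against its mate at the fence and swept the row of two along the deck onto the platform. The last few millimetres I pushed while following the cartons down. Then I pulled the arm clear.

**Last checks**
- **Pin:** it is fully down. The side view puts the knob within about 0.3 px of the predicted "down" position; riding on the ring would show it 3.6 px higher.
- **Second layer position:** it looks square. It sits within about 0.5 mm of the first layer along the sweep, measured from the top camera shortly after the sweep. Crosswise it is about 2 mm towards the robot, which matches how the row lay in the lane. I left that as it was.
- **Platform and first layer:** the platform had sunk when I handed in, about 6.5 s after the sweep ended. I did not measure the lift itself. The near side of the stack is flush, but most of the first layer is hidden under the second, so I could only check its outline.
- **Forces and bystanders:** every sideways pushing force I read stayed under 4 N, and I read nothing above about 6.5 N during the whole job. The tape roll, scanner and mug look unmoved in the last pictures, and the robot is touching nothing.

**Disagreement:** the wrist camera placed the knob 2 to 3 mm closer to the swivel axis than the top and side cameras and the arm's own position did. I trusted the other three, which agreed with each other.

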